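# Switch the hardness tester on at its bench switches

## Robot

A 6-joint arm with a two-finger parallel gripper is mounted at the origin on a cart in front of the work surface, level with it; the furniture and walls round the work are solid. World frame = base frame: x ahead of the robot, y to its left, z up, the work surface at z = 0. Lengths are in m, angles in rad, forces in N, time in s.
With the tool pointing down it reaches from about 0.275 to 0.85 m from the base axis. Payload 5.2 kg.
Tool frame: the origin (TCP) lies midway between the tips of the shut fingers; the grasp point (between the pads) lies arm.hold_point_z behind it (arm.hold_point_z is the distance from the TCP to the grasp point, in m); z points along the fingers, y is the line along which they close (so a half turn about z gives the same grasp; the last joint's range is limited). The gripper opens to 85 mm and grips with 20 to 120 N. Pads are 22 mm wide; open, the fingers measure 114 mm over their backs; the gripper's body (76 mm by 85 mm) begins 54 mm behind the grasp point. The pads swing forward as they close: fully open they stand 13 mm farther back than shut.
Start: joints at [1.073, 0.259, 1.535, -0, 1.348, -0.203], TCP at [0.16, 0.526, 0.231] pointing down, gripper open.
Joint ranges: [-3.14, 3.14], [-0.91, 2.08], [0.19, 2.58], [-1.22, 4.36], [0.22, 2.71], [-3.12, 3.12]. Speed limits (rad/s): [2.57, 2.57, 3.14, 3.14, 3.14, 3.14].

## Interface

Orientations are given as a rotation vector (axis times angle).
In Python, from workcell import observe, imaging, ticket, arm gives the robot as it stands.
- The arm moves only by the tool play_rows, never from a script. Its argument "moves" is a list of rows, each a list of 3 entries, a list of its own where there are three numbers: the shift along the tool's x, y, z in mm, then the turn, a rotation vector about the tool's x, y, z in degrees, then the finger opening in mm, from 0 to 85.4. A call has 1 to 8 rows; each row shifts and turns the commanded pose from where the row before left it, along the tool's axes as they then stand; what a row does not reach is not made up. A row lasts 1/8 s, in which the tool goes at most 62.5 mm and 10.7 degrees, less where a joint would pass 70% of its speed; a pose out of reach is approached as far as the arm can. A call is refused whole if a number of a shift passes 62.5 or a number of a turn 10.7, either way. A call with a gripper value outside its range is refused whole. The fingers move at their own pace and stop on an object; "newtons" is the grip in N (left out, the last holds). Time passes only in rows, so rows that do not move let the fingers close. It gives the time, the measured TCP pose, the force, the opening and the grip force at its end, in the units of the state.
- observe(): the state, without advancing time (a new reading comes with each control period).
- imaging.camera(name): name is "scene" or "top"; returns a dict with "frame" (480x640x3 uint8, red, green, blue), "z_map" (480x640 float32, m along the optical axis (not along the pixel's ray), 0 where there is no reading), "vertical_fov" (degrees; the focal length in pixels is half the picture's height over the tangent of half this angle, whatever the lens; pixels are square), "cx", "cy" (the principal point, pixels), "world_from_camera" (4x4, takes a point from camera to world coordinates). Camera axes: x right, y down, z forward; pixel columns grow to the right and rows downward; lengths in m; the calibration is good to about 2 mm. A picture is of the moment at which its call begins.
- ticket.job_done(): hands the job in; it is judged then, once.
The state is a dict: "t": time; "joints": joint angles; "qvel": joint speeds; "joint_efforts": joint torques, N m; "eef_pos": TCP position; "tcp_rot": TCP orientation; "force": force on the tool from outside, world axes, zero at the start; "wrist_torque": the same for the moment, N m; "finger_gap": finger opening in m; "grasp_force": force on a finger pad.
Only numpy, scipy, OpenCV 4.12 (cv2) and the standard library are available. Lean on these libraries where they do the work, as an engineer would, in place of code of your own. Each camera call takes 0.05 s, during which the arm holds its last target. There are 200 camera calls.

## Task

Switch on the hardness tester's bench switches in the start-up order: with the fingertips, gently press the bar-shaped key fully in, then the large round key, then the small round key; each stays in by itself. Leave the square key out, do not lift or shove the switch boxes, and do not disturb the other things on the table.

Things in the scene. Friction and masses are not known exactly. Their poses are not given: they have to be found in the camera images.
- bar_box: loose black switch box, 64 x 64 mm and 28 mm high, about 0.6 kg, on rubber feet, whose white key is a narrow bar 46 mm long (box y) and 14 mm wide (box x), in the middle of its lid; origin: centre of the underside, z up. All four boxes are alike but for the key's shape.
- bar_key_top (a point): centre of the top face of the bar key; 44 mm above the table when out, 36 mm when fully in; moves with the key
- bar_key (a joint): how far this key has been pressed in, m: 0 out, 0.008 fully in. The white cap sits on a rubber cushion that gives about 3 N per mm, so its top yields under 1 mm before the key starts to move, and yields on softly when the key is fully in; 6 to 10 N is ample, over 20 N is too rough; it counts as in beyond 0.005. It moves straight down, resists with about 2 N, has no return spring and stays where it is left; even fully in its top is 8 mm above the lid
- large_box: loose black switch box, 64 x 64 mm and 28 mm high, about 0.6 kg, on rubber feet, whose white key is a large round disc of 36 mm diameter, in the middle of its lid; origin: centre of the underside, z up. All four boxes are alike but for the key's shape.
- large_key_top (a point): centre of the top face of the large key; 44 mm above the table when out, 36 mm when fully in; moves with the key
- large_key (a joint): how far this key has been pressed in, m: 0 out, 0.008 fully in. The white cap sits on a rubber cushion that gives about 3 N per mm, so its top yields under 1 mm before the key starts to move, and yields on softly when the key is fully in; 6 to 10 N is ample, over 20 N is too rough; it counts as in beyond 0.005. It moves straight down, resists with about 2 N, has no return spring and stays where it is left; even fully in its top is 8 mm above the lid
- small_box: loose black switch box, 64 x 64 mm and 28 mm high, about 0.6 kg, on rubber feet, whose white key is a small round disc of 16 mm diameter, in the middle of its lid; origin: centre of the underside, z up. All four boxes are alike but for the key's shape.
- small_key_top (a point): centre of the top face of the small key; 44 mm above the table when out, 36 mm when fully in; moves with the key
- small_key (a joint): how far this key has been pressed in, m: 0 out, 0.008 fully in. The white cap sits on a rubber cushion that gives about 3 N per mm, so its top yields under 1 mm before the key starts to move, and yields on softly when the key is fully in; 6 to 10 N is ample, over 20 N is too rough; it counts as in beyond 0.005. It moves straight down, resists with about 2 N, has no return spring and stays where it is left; even fully in its top is 8 mm above the lid
- square_box: loose black switch box, 64 x 64 mm and 28 mm high, about 0.6 kg, on rubber feet, whose white key is a square of 28 x 28 mm, in the middle of its lid; origin: centre of the underside, z up. All four boxes are alike but for the key's shape.
- square_key_top (a point): centre of the top face of the square key; 44 mm above the table when out, 36 mm when fully in; moves with the key
- square_key (a joint): how far this key has been pressed in, m: 0 out, 0.008 fully in. The white cap sits on a rubber cushion that gives about 3 N per mm, so its top yields under 1 mm before the key starts to move, and yields on softly when the key is fully in; 6 to 10 N is ample, over 20 N is too rough; it counts as in beyond 0.005. It moves straight down, resists with about 2 N, has no return spring and stays where it is left; even fully in its top is 8 mm above the lid
- loupe: black stand loupe, 36 mm across and high; loose bystander, not to be disturbed; origin: centre of its underside
- specimen: black mounted specimen, disc 30 mm across, 18 mm high; loose bystander, not to be disturbed; origin: centre of its underside
- usb_stick: blue usb stick 17 x 50 x 8 mm; loose bystander, not to be disturbed; origin: centre of its underside
- ref_block: round steel reference block, 52 mm across, 12 mm high; loose bystander, not to be disturbed; origin: centre of its underside
- petri_dish: clear dish, 61 mm across, 13 mm high; loose bystander, not to be disturbed; origin: centre of its underside
Not all that is in view belongs to the job. Leave any turquoise or yellow look-alike of the bar_box alone. Leave any turquoise look-alike of the small_box alone.

How it is judged:
By the outcome, as a careful person would: the job done as asked, in the order asked, and still so for the second after the job is handed in, with the robot touching nothing.
It also fails if it takes over 48 s, if anything falls off the work surface, if the arm or the gripper's body presses on something with over 40 N, if the wrist force passes 120 N, or if a joint passes its speed limit or range.

## Working session

There is one attempt and no reset: what is moved stays moved. The work goes in short steps, Python scripts to look and compute and a tool call to move; the robot and the scene stay as the last step left them, time stands still between calls to the robot, and variables do not carry over. Pictures are saved under pics/ and viewed, at most 10 in all, crops included, and the job is handed in when it is done.

Besides the shell and the picture viewer there is one more tool, called by a JSON object that holds its "method" and its "body", one argument or row to a line. play_rows: Moves the arm, as the interface text tells. Its arguments: {"type":"object","properties":{"moves":{"type":"array"},"newtons":{"type":"number"}},"required":["moves"]}

```bash
mkdir -p pics
cat > h.py <<'E'
import numpy as np, cv2
from workcell import observe, imaging, ticket, arm
def cam(n):
    c=imaging.camera(n); c['f']=240/np.tan(np.radians(c['vertical_fov'])/2); return c
def ray(c,u,v,z):
    T=np.array(c['world_from_camera']); d=T[:3,:3]@np.array([(u-c['cx'])/c['f'],(v-c['cy'])/c['f'],1]); o=T[:3,3]
    return o+d*(z-o[2])/d[2]
E
python3 - <<'E'
from h import *
import pickle
for n in('top','scene'):
    c=cam(n); cv2.imwrite(f'pics/{n}0.png',c['frame'][:,:,::-1]); pickle.dump(c,open(n+'0.pkl','wb'))
    print(n,c['f'],c['cx'],c['cy'],np.round(c['world_from_camera'],3))
print(observe(),arm.hold_point_z)
E
```

```text
top 541.8050645577484 315.6810438646617 242.56435549415298 [[ 1.090e-01 -9.740e-01  1.980e-01  2.890e-01]
 [-9.940e-01 -1.070e-01  2.300e-02 -1.530e-01]
 [-1.000e-03 -2.000e-01 -9.800e-01  1.215e+00]
 [ 0.000e+00  0.000e+00  0.000e+00  1.000e+00]]
scene 539.4250610446975 319.64008442951007 235.63351027741052 [[ 0.596 -0.336  0.729 -0.402]
 [-0.803 -0.242  0.545 -0.848]
 [-0.007 -0.91  -0.414  0.615]
 [ 0.     0.     0.     1.   ]]
{'t': 0.1, 'joints': array([ 1.07319296e+00,  2.59284360e-01,  1.53599715e+00,  1.82240610e-05,
        1.34800780e+00, -2.02776537e-01]), 'qvel': array([-0.00039432, -0.00259638, -0.00413366, -0.00138395,  0.00011206,
       -0.00051067]), 'joint_efforts': array([ 2.98792693e-03, -4.46977293e+01, -2.91246700e+01, -6.03198805e-04,
        6.33729112e-03, -6.04334332e-05]), 'eef_pos': array([0.15953789, 0.52584512, 0.23054073]), 'tcp_rot': array([-4.61355606e-01, -3.10692570e+00,  2.49330481e-03]), 'force': array([-0.50309888, -0.85445654, -0.17736707]), 'wrist_torque': array([ 0.00571911, -0.0124646 , -0.01864891]), 'grasp_force': 0.0, 'finger_gap': 0.08559764182880861} 0.0187
```

View pics/top0.png

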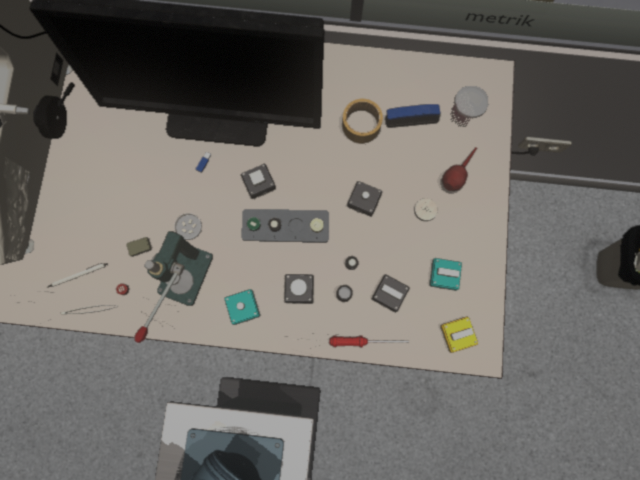

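View pics/scene0.png

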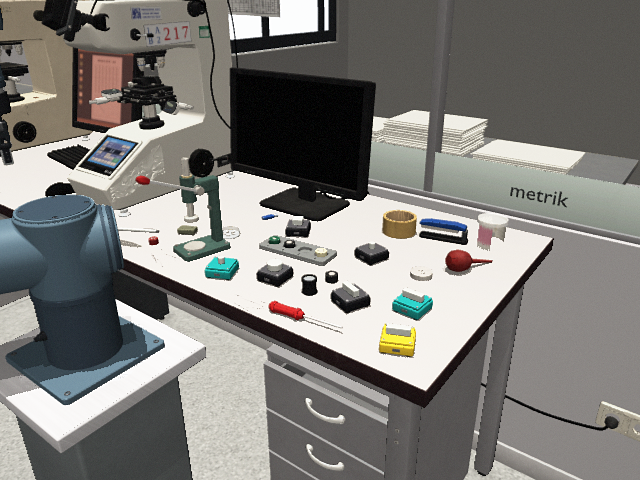

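Candidates (top view), by key:
- **Bar key:** black box (391,293), with look-alikes in turquoise (447,273) and yellow (460,334).
- **Large round key:** black box (299,289). The panel knobs at (317,225) and the white disc at (426,210) could be mistaken for it.
- **Small round key:** black box (365,197), with a turquoise look-alike at (241,306).
- **Square key:** black box (258,180), to be left alone.

I choose the black boxes at (391,293), (299,289) and (365,197).

Run:
```python
from h import *
import pickle
c=pickle.load(open('top0.pkl','rb')); s=pickle.load(open('scene0.pkl','rb'))
im=c['frame']; hsv=cv2.cvtColor(im,cv2.COLOR_RGB2HSV)
cv2.imwrite('pics/crop0.png',cv2.resize(im[160:350,230:480,::-1],None,fx=3.0,fy=3.0,interpolation=cv2.INTER_CUBIC))
for n,(u,v) in dict(bar=(391,293),large=(299,289),small=(365,197)).items():
    w=im[v-13:v+14,u-13:u+14]; m=(w.min(2)>110).astype(np.uint8)
    k,l,st,ce=cv2.connectedComponentsWithStats(m)
    # blob nearest the middle
    j=1+np.argmin(np.hypot(*(ce[1:]-13).T)); uv=ce[j]+[u-13,v-13]
    p=ray(c,*uv,.044); r=cv2.minAreaRect(np.argwhere(l==j)[:,::-1].astype(np.float32))
    T=np.array(s['world_from_camera']); q=T[:3,:3].T@(p-T[:3,3])
    print(n,uv.round(1),st[j][4],p.round(4),r[1:],'scene px',(s['f']*q[:2]/q[2]+[s['cx'],s['cy']]).round(1))
    if n=='bar':
        a=np.radians(r[2]); d=np.array([np.cos(a),np.sin(a)]); 
        for dd in(d,[-d[1],d[0]]):
            e=ray(c,*(uv+10*np.array(dd)),.044)-p; print('dir',e[:2].round(3),np.degrees(np.arctan2(e[1],e[0])))
for u,v in((391,320),(340,240)):
    z=c['z_map'][v,u]; T=np.array(c['world_from_camera']); print('table z',(T@[(u-c['cx'])/c['f']*z,(v-c['cy'])/c['f']*z,z,1])[2])
# obstacle height near large key/bar
```

```text
bar [392.  291.3] 142 [ 0.4367 -0.3012  0.044 ] ((21.174030303955078, 6.604743480682373), 29.05460548400879) scene px [350.4 285.4]
dir [-0.008 -0.02 ] -113.23307043569936
dir [-0.02   0.009] 156.05477809891488
large [298.2 286.7] 220 [ 0.4245 -0.0981  0.044 ] ((15.0, 16.0), 90.0) scene px [274.3 261.8]
small [365.4 194.3] 39 [ 0.648  -0.2242  0.044 ] ((6.363960266113281, 5.656853675842285), 45.0) scene px [371.7 242. ]
table z -0.000345671139841075
table z 0.003018319219083798
```

View pics/crop0.png

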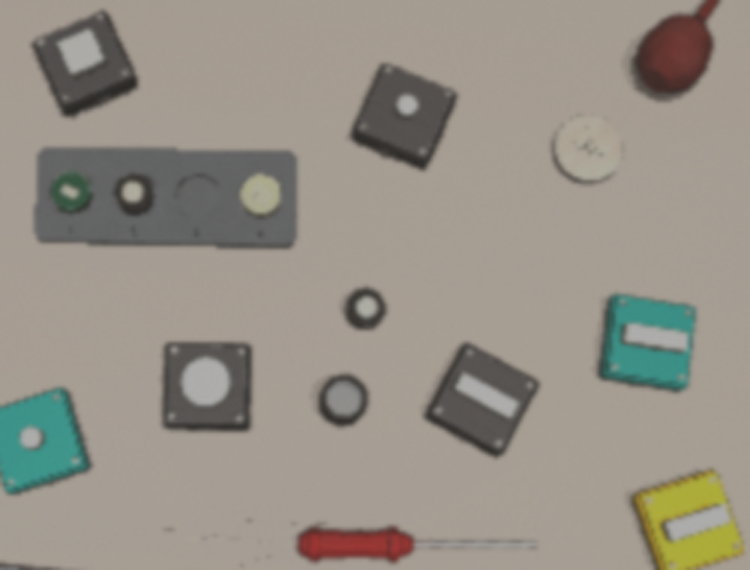

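The crop confirms the choice: black boxes with bar key (392,291), large disc (298,287) and small disc (365,194). Next I check the obstacle heights along the swing path.

Run:
```python
from h import *
import pickle
c=pickle.load(open('top0.pkl','rb'));T=np.array(c['world_from_camera'])
v,u=np.mgrid[:480,:640]; z=c['z_map']
P=np.stack([(u-c['cx'])/c['f']*z,(v-c['cy'])/c['f']*z,z],-1)@T[:3,:3].T+T[:3,3]
P=P[z>0]
for x in np.arange(.15,.8,.05):
    print(round(x,2),[ (lambda m: round(float(np.percentile(P[m,2],99.5)),2) if m.sum()>5 else None)((abs(P[:,0]-x)<.025)&(abs(P[:,1]-y)<.05)) for y in np.arange(.5,-.5,-.1)])
from scipy.spatial.transform import Rotation as R
M=R.from_rotvec(observe()['tcp_rot']).as_matrix();print(M.round(3))
p=observe()['eef_pos']
for q in([.29,.2,.25],[.4367,-.3012,.1]): print((M.T@(np.array(q)-p)*1000).round(0)); p=np.array(q)
```

```text
0.15 [-0.85, -0.84, -0.84, 0.0, 0.01, 0.01, 0.01, 0.0, -0.84, -0.85]
0.2 [-0.85, -0.84, -0.85, -0.85, -0.85, -0.85, -0.85, -0.85, -0.85, -0.84]
0.25 [-0.85, -0.85, -0.85, 0.24, -0.84, -0.85, -0.85, -0.84, -0.85, -0.85]
0.3 [0.01, 0.01, 0.01, 0.24, 0.01, 0.01, 0.01, 0.02, 0.02, 0.02]
0.35 [0.01, 0.01, 0.02, 0.21, 0.21, 0.05, 0.01, 0.02, 0.02, 0.05]
0.4 [0.11, 0.01, 0.02, 0.25, 0.2, 0.04, 0.05, 0.04, 0.04, 0.03]
0.45 [0.14, 0.01, 0.02, 0.2, 0.19, 0.01, 0.05, 0.04, 0.05, 0.03]
0.5 [0.17, 0.01, 0.02, 0.19, 0.19, 0.01, 0.01, 0.02, 0.01, 0.05]
0.55 [0.19, 0.01, 0.01, 0.02, 0.01, 0.03, 0.03, 0.01, 0.01, 0.01]
0.6 [0.21, 0.01, 0.01, 0.01, 0.01, 0.03, 0.02, 0.03, 0.01, 0.02]
0.65 [0.31, 0.31, 0.01, 0.01, 0.03, 0.05, 0.01, 0.05, 0.03, 0.02]
0.7 [0.23, 0.01, 0.01, 0.01, 0.03, 0.04, 0.01, 0.03, 0.01, 0.05]
0.75 [0.23, 0.12, 0.11, 0.11, 0.11, 0.11, 0.11, 0.01, 0.01, 0.05]
[[-0.957  0.291 -0.001]
 [ 0.291  0.957 -0.001]
 [ 0.    -0.002 -1.   ]]
[-220. -274.  -19.]
[-286. -437.  151.]
```

{"method": "play_rows", "body": {
  "moves": [
    [[0,0,-45],[0,0,0],0],
    [[0,0,-45],[0,0,0],0],
    [[0,0,-45],[0,0,0],0],
    [[-28,-39.5,0],[0,0,0],0],
    [[-28,-39.5,0],[0,0,0],0],
    [[-28,-39.5,0],[0,0,0],0],
    [[-28,-39.5,0],[0,0,0],0],
    [[-28,-39.5,0],[0,0,0],0]
  ]
}}

```text
t: 1.1
eef_pos: [0.2363, 0.2951, 0.366]
tcp_rot: [-0.46, -3.108, 0.001]
force: [1.3, -0.2, -0.3]
finger_gap: -0.0003
grasp_force: 0.0
```

{"method": "play_rows", "body": {
  "moves": [
    [[-28,-39.5,0],[0,0,0],0],
    [[-28,-39.5,0],[0,0,0],0],
    [[-28,-39.5,0],[0,0,0],0],
    [[-28,-39.5,0],[0,0,0],0],
    [[-28,-39.5,0],[0,0,0],0],
    [[-28,-39.5,0],[0,0,0],0],
    [[-28,-39.5,0],[0,0,0],0],
    [[-28,-39.5,0],[0,0,0],0]
  ]
}}

```text
t: 2.1
eef_pos: [0.3589, -0.0724, 0.3661]
tcp_rot: [-0.462, -3.107, -0.0]
force: [0.5, 0.9, -0.3]
finger_gap: -0.0001
grasp_force: 0.0
```

{"method": "play_rows", "body": {
  "moves": [
    [[-28.5,-39.5,0],[0,0,0],0],
    [[-28.5,-39.5,30],[0,0,0],0],
    [[-28.5,-39.5,50],[0,0,0],0],
    [[-28.5,-39.5,50],[0,0,0],0],
    [[-27.5,-38.5,50],[0,0,0],0],
    [[0,0,50],[0,0,0],0],
    [[0,0,45],[0,0,0],0],
    [[0,0,26],[0,0,0],0]
  ]
}}

```text
t: 3.1
eef_pos: [0.4311, -0.285, 0.0774]
tcp_rot: [-0.461, -3.104, -0.004]
force: [-0.1, 0.7, -0.4]
finger_gap: 0.0006
grasp_force: 0.0
```

Run:
```python
from h import *
print(observe()['eef_pos'],observe()['force'])
c=cam('scene'); cv2.imwrite('pics/s1.png',cv2.resize(c['frame'][170:350,230:470,::-1],None,fx=3,fy=3,interpolation=cv2.INTER_CUBIC))
```

```text
[ 0.43109435 -0.28501752  0.07740736] [-0.11886657  0.67154507 -0.37305349]
```

View pics/s1.png

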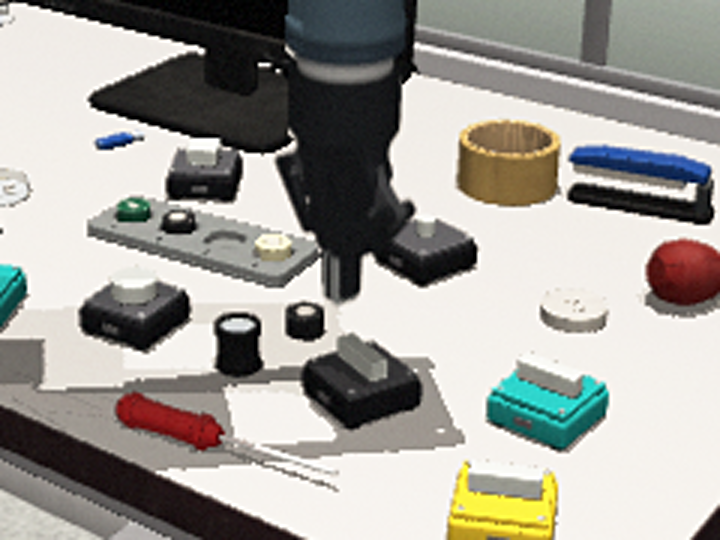

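Tip at about crop (345,298). The move fell short by (6,-16) mm, so I correct it. The bar top shows where predicted, at scene px (351,285).

{"method": "play_rows", "body": {
  "moves": [
    [[-10,-14,0],[0,0,0],0],
    [[0,0,12],[0,0,0],0],
    [[0,0,12],[0,0,0],0],
    [[0,0,0],[0,0,0],0]
  ]
}}

```text
t: 3.65
eef_pos: [0.4373, -0.3017, 0.0555]
tcp_rot: [-0.461, -3.106, -0.002]
force: [1.4, -0.4, -0.2]
finger_gap: -0.0002
grasp_force: 0.0
```

Run:
```python
from h import *
o=observe();print(o['eef_pos'],o['force'])
for n in('scene','top'):
    c=cam(n);T=np.array(c['world_from_camera']); q=T[:3,:3].T@(o['eef_pos']-T[:3,3]);print(n,c['f']*q[:2]/q[2]+[c['cx'],c['cy']])
    if n=='scene': cv2.imwrite('pics/s2.png',cv2.resize(c['frame'][220:320,300:420,::-1],None,fx=5,fy=5,interpolation=cv2.INTER_CUBIC))
```

```text
[ 0.43732323 -0.30173444  0.05553818] [ 1.38042706 -0.43327184 -0.20984662]
scene [350.87965256 280.55531675]
top [392.95567384 290.40924324]
```

View pics/s2.png

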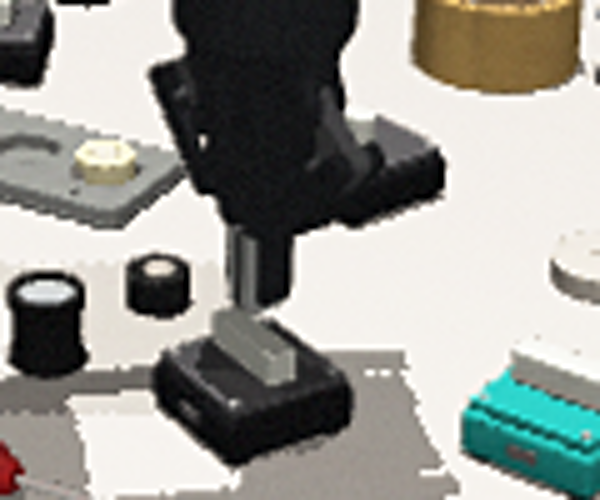

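The fingertip is at px (352,282), just above the bar's top face at (351,286), so the alignment is good. I press slowly.

{"method": "play_rows", "body": {
  "moves": [
    [[0,0,5],[0,0,0],0],
    [[0,0,4],[0,0,0],0],
    [[0,0,2],[0,0,0],0],
    [[0,0,2],[0,0,0],0],
    [[0,0,0],[0,0,0],0],
    [[0,0,0],[0,0,0],0]
  ]
}}

```text
t: 4.5
eef_pos: [0.438, -0.3024, 0.0434]
tcp_rot: [-0.461, -3.107, -0.0]
force: [0.0, 0.5, 0.6]
finger_gap: -0.0001
grasp_force: 0.3
```

{"method": "play_rows", "body": {
  "moves": [
    [[0,0,1.5],[0,0,0],0],
    [[0,0,1.5],[0,0,0],0],
    [[0,0,1.5],[0,0,0],0],
    [[0,0,1.5],[0,0,0],0],
    [[0,0,1],[0,0,0],0],
    [[0,0,0],[0,0,0],0],
    [[0,0,0],[0,0,0],0]
  ]
}}

```text
t: 5.38
eef_pos: [0.438, -0.3025, 0.0364]
tcp_rot: [0.461, 3.107, -0.0]
force: [1.3, 0.4, 0.6]
finger_gap: 0.0001
grasp_force: 0.5
```

{"method": "play_rows", "body": {
  "moves": [
    [[0,0,1],[0,0,0],0],
    [[0,0,0],[0,0,0],0],
    [[0,0,0.5],[0,0,0],0],
    [[0,0,0],[0,0,0],0],
    [[0,0,0],[0,0,0],0]
  ]
}}

```text
t: 6.0
eef_pos: [0.438, -0.3025, 0.035]
tcp_rot: [0.461, 3.107, -0.0]
force: [0.4, 1.2, 3.4]
finger_gap: 0.0002
grasp_force: 1.5
```

Run:
```python
from h import *
o=observe();print(o['eef_pos'],o['force'],o['wrist_torque'],o['joint_efforts'])
c=cam('scene')
cv2.imwrite('pics/s3.png',cv2.resize(c['frame'][220:320,300:420,::-1],None,fx=5,fy=5,interpolation=cv2.INTER_CUBIC))
```

```text
[ 0.43803459 -0.30252402  0.03497735] [0.4480453  1.17281891 3.39264328] [ 0.10035274  0.05248006 -0.02543555] [-1.86686749e-01 -4.55646193e+01 -2.05897129e+01 -6.81506563e-02
 -1.78837320e-01 -1.67350154e-04]
```

View pics/s3.png

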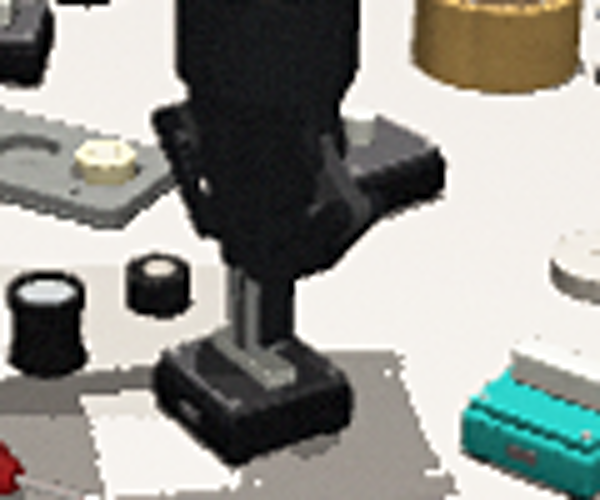

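The bar key is visibly down, its top now low over the lid at about (262,360) in the crop. I press slightly more, then lift and go to the large key.

{"method": "play_rows", "body": {
  "moves": [
    [[0,0,1],[0,0,0],0],
    [[0,0,0.5],[0,0,0],0],
    [[0,0,0],[0,0,0],0],
    [[0,0,0],[0,0,0],0]
  ]
}}

```text
t: 6.55
eef_pos: [0.438, -0.3025, 0.0337]
tcp_rot: [0.461, 3.107, -0.0]
force: [-0.7, 1.4, 6.2]
finger_gap: 0.0001
grasp_force: 3.3
```

{"method": "play_rows", "body": {
  "moves": [
    [[0,0,-20],[0,0,0],0],
    [[0,0,-40],[0,0,0],0],
    [[14.5,38.5,0],[0,0,0],0],
    [[14.5,38.5,0],[0,0,0],0],
    [[14.5,38.5,0],[0,0,0],0],
    [[14.5,38.5,0],[0,0,0],0],
    [[14.5,37.5,0],[0,0,0],0],
    [[0,0,0],[0,0,0],0]
  ]
}}

```text
t: 7.55
eef_pos: [0.4231, -0.0956, 0.0929]
tcp_rot: [-0.456, -3.106, -0.001]
force: [0.1, -1.2, -0.4]
finger_gap: -0.0002
grasp_force: 0.0
```

{"method": "play_rows", "body": {
  "moves": [
    [[0,0,20],[0,0,0],0],
    [[0,0,15],[0,0,0],0],
    [[0,0,10],[0,0,0],0],
    [[0,0,0],[0,0,0],0]
  ]
}}

```text
t: 8.05
eef_pos: [0.4239, -0.0985, 0.0477]
tcp_rot: [-0.462, -3.106, -0.001]
force: [-0.2, -0.3, 0.1]
finger_gap: -0.0005
grasp_force: 0.0
```

On target. I press from 47.7 to about 34 mm.

{"method": "play_rows", "body": {
  "moves": [
    [[0,0,2],[0,0,0],0],
    [[0,0,2],[0,0,0],0],
    [[0,0,1.5],[0,0,0],0],
    [[0,0,1.5],[0,0,0],0],
    [[0,0,1.5],[0,0,0],0],
    [[0,0,1.5],[0,0,0],0],
    [[0,0,1.5],[0,0,0],0],
    [[0,0,0],[0,0,0],0]
  ]
}}

```text
t: 9.05
eef_pos: [0.4244, -0.0982, 0.0368]
tcp_rot: [0.461, 3.107, -0.0]
force: [1.0, 0.2, 1.6]
finger_gap: 0.0003
grasp_force: 0.7
```

{"method": "play_rows", "body": {
  "moves": [
    [[0,0,1],[0,0,0],0],
    [[0,0,1],[0,0,0],0],
    [[0,0,0],[0,0,0],0],
    [[0,0,0],[0,0,0],0]
  ]
}}

```text
t: 9.55
eef_pos: [0.4244, -0.0983, 0.035]
tcp_rot: [0.461, 3.107, -0.0]
force: [0.4, -0.2, 3.5]
finger_gap: -0.0001
grasp_force: 1.5
```

{"method": "play_rows", "body": {
  "moves": [
    [[0,0,1],[0,0,0],0],
    [[0,0,0.5],[0,0,0],0],
    [[0,0,0],[0,0,0],0],
    [[0,0,0],[0,0,0],0]
  ]
}}

```text
t: 10.05
eef_pos: [0.4244, -0.0983, 0.0336]
tcp_rot: [0.461, 3.107, -0.0]
force: [-0.2, -0.7, 7.2]
finger_gap: -0.0002
grasp_force: 3.4
```

{"method": "play_rows", "body": {
  "moves": [
    [[0,0,-20],[0,0,0],0],
    [[0,0,-45],[0,0,0],0],
    [[-42,-9,0],[0,0,0],0],
    [[-42,-9,0],[0,0,0],0],
    [[-42,-9,0],[0,0,0],0],
    [[-42,-9,0],[0,0,0],0],
    [[-42,-9,0],[0,0,0],0],
    [[-40.5,-10,0],[0,0,0],0]
  ]
}}

```text
t: 11.05
eef_pos: [0.6483, -0.2237, 0.0971]
tcp_rot: [-0.461, -3.105, -0.002]
force: [0.2, -0.3, -0.2]
finger_gap: -0.0
grasp_force: 0.0
```

{"method": "play_rows", "body": {
  "moves": [
    [[0,0,0],[0,0,0],0],
    [[0,0,20],[0,0,0],0],
    [[0,0,18],[0,0,0],0],
    [[0,0,6],[0,0,0],0],
    [[0,0,0],[0,0,0],0]
  ]
}}

```text
t: 11.68
eef_pos: [0.6473, -0.2232, 0.0538]
tcp_rot: [-0.461, -3.106, -0.001]
force: [0.7, -0.5, 0.4]
finger_gap: 0.0001
grasp_force: 0.0
```

Run:
```python
from h import *
o=observe();print(o['eef_pos'],o['force'])
c=cam('scene')
cv2.imwrite('pics/s4.png',cv2.resize(c['frame'][190:310,240:420,::-1],None,fx=4,fy=4,interpolation=cv2.INTER_CUBIC))
```

```text
[ 0.6473278  -0.22317503  0.05378663] [ 0.67889335 -0.51280771  0.39148338]
```

View pics/s4.png

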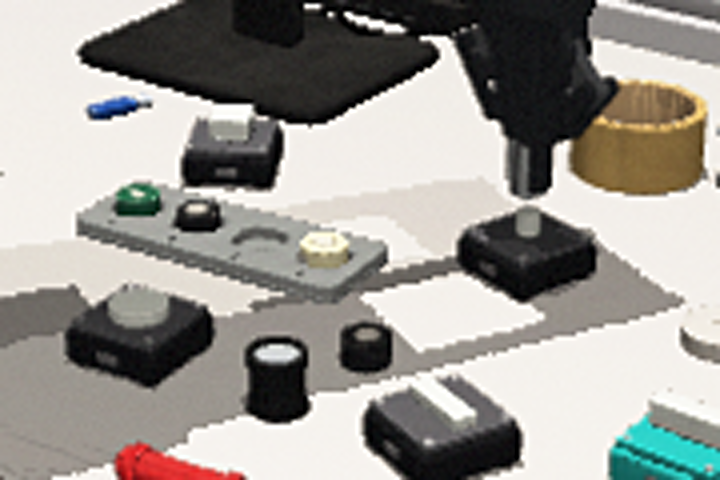

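The bar and large keys look pressed. The fingertip at crop (531,193) is directly over the small key at (529,210). I press it.

{"method": "play_rows", "body": {
  "moves": [
    [[0,0,4],[0,0,0],0],
    [[0,0,4],[0,0,0],0],
    [[0,0,2],[0,0,0],0],
    [[0,0,1.5],[0,0,0],0],
    [[0,0,1.5],[0,0,0],0],
    [[0,0,1.5],[0,0,0],0],
    [[0,0,1.5],[0,0,0],0],
    [[0,0,0],[0,0,0],0]
  ]
}}

```text
t: 12.72
eef_pos: [0.6479, -0.2236, 0.0382]
tcp_rot: [-0.462, -3.107, -0.0]
force: [-1.0, 0.4, 1.4]
finger_gap: -0.0001
grasp_force: 0.6
```

{"method": "play_rows", "body": {
  "moves": [
    [[0,0,1],[0,0,0],0],
    [[0,0,1],[0,0,0],0],
    [[0,0,0],[0,0,0],0],
    [[0,0,0],[0,0,0],0]
  ]
}}

```text
t: 13.22
eef_pos: [0.648, -0.2237, 0.0364]
tcp_rot: [0.461, 3.107, -0.0]
force: [-0.7, 0.7, 1.4]
finger_gap: 0.0002
grasp_force: 0.6
```

{"method": "play_rows", "body": {
  "moves": [
    [[0,0,1],[0,0,0],0],
    [[0,0,1],[0,0,0],0],
    [[0,0,0.5],[0,0,0],0],
    [[0,0,0],[0,0,0],0],
    [[0,0,0],[0,0,0],0]
  ]
}}

```text
t: 13.85
eef_pos: [0.6481, -0.2236, 0.0344]
tcp_rot: [0.461, 3.107, -0.0]
force: [-1.1, 1.0, 5.0]
finger_gap: -0.0002
grasp_force: 2.5
```

{"method": "play_rows", "body": {
  "moves": [
    [[0,0,-10],[0,0,0],0],
    [[0,0,-40],[0,0,0],0],
    [[0,0,-50],[0,0,0],0],
    [[0,0,-50],[0,0,0],0],
    [[50,-20,-20],[0,0,0],0],
    [[0,0,0],[0,0,0],0]
  ]
}}

```text
t: 14.6
eef_pos: [0.5925, -0.2286, 0.2066]
tcp_rot: [0.463, 3.105, -0.002]
force: [0.6, -0.3, -0.5]
finger_gap: 0.0002
grasp_force: 0.0
```

Run:
```python
from h import *
c=cam('scene')
cv2.imwrite('pics/s5.png',cv2.resize(c['frame'][190:310,240:420,::-1],None,fx=4,fy=4,interpolation=cv2.INTER_CUBIC))
```

```text
(no output)
```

View pics/s5.png

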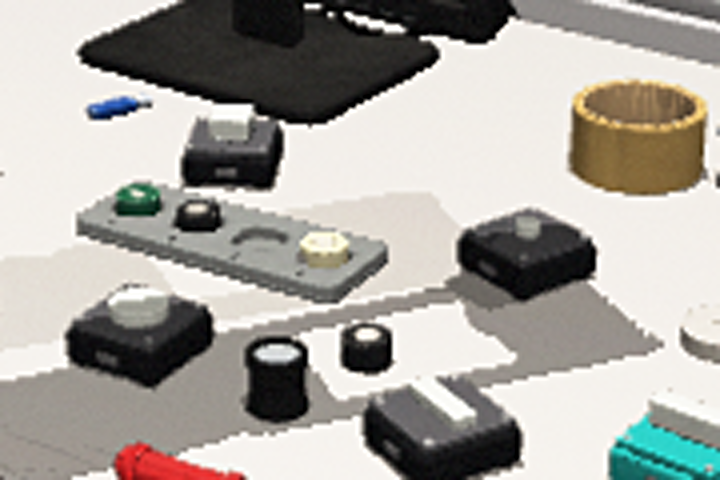

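All three keys sit low: large (140,303), bar (443,395), small (528,226). The square key at (232,122) is still out, and the boxes have not moved. I hand in.

```bash
python3 -c "
from h import *
print(ticket.job_done())"
```

```text
the job is handed in; nothing more can be done
None
```

I pressed the bar, large round and small round keys fully in, in that order, at about 5–7 N each. The last picture shows the square key still out and the boxes and bystanders in view unmoved. I handed the job in at about 15 s, and no verdict came back.

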